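# Point out a faulty capacitor and its spare, then log them

## Robot

A 7-joint arm with a two-finger parallel gripper is mounted at the origin on the work surface. World frame = base frame: x ahead of the robot, y to its left, z up, the work surface at z = 0. Lengths are in m, angles in rad, forces in N, time in s.
With the tool pointing down it reaches from about 0.4 to 0.85 m from the base axis. Payload 4.5 kg.
Tool frame: the origin (TCP) lies at the very end of the fingers, on their centre line; the grasp point (between the pads) lies 19 mm behind it; y points along the fingers, x is the direction in which the jaws open and shut, and the axes are right-handed (so a half turn about y gives the same grasp; the last joint's range is limited). The gripper opens to 88 mm and grips with 3 to 60 N. Pads are 18 mm wide; open, the fingers measure 123 mm over their backs; the gripper's body (75 mm by 187 mm) begins 45 mm behind the grasp point.
Start: joints at [-1.186, 0.689, -0.195, 1.565, 0.157, 0.902, -0.215], TCP at [0.215, 0.587, 0.217] pointing down, gripper open.
Joint ranges: [-3.01, 3.01], [-0.46, 2.08], [-1.47, 1.51], [0.13, 2.56], [-1, 4.14], [0.04, 2.09], [-2.66, 2.66]. Speed limits (rad/s): [2.57, 2.57, 3.14, 3.14, 3.14, 3.14, 3.14].

## Interface

Orientations are given as a unit quaternion [x, y, z, w].
In Python, from plant import r gives the robot as it stands.
- The arm moves only by the shell command python3 -m inch 'ROWS' [OPENING] [FORCE]. ROWS is JSON, a list of rows, each a list of 6 numbers: the shift along the tool's x, y, z in mm, then the turn, a rotation vector about the tool's x, y, z in rad. In form: [[x, y, z, ax, ay, az], ...]. A call has 1 to 12 rows; each row shifts and turns the commanded pose from where the row before left it, along the tool's axes as they then stand; what a row does not reach is not made up. A row lasts 1/12 s, in which the tool goes at most 41.7 mm and 7.16 degrees, less where a joint would pass 70% of its speed; a pose out of reach is approached as far as the arm can. A call is refused whole if a number of a shift passes 41.7 or a number of a turn 0.125, either way. A call with a gripper value outside its range is refused whole. OPENING is the finger opening in mm, from 0 to 88.1, set as the call begins (- or left out, the last holds). The fingers move at their own pace and stop on an object; FORCE is the grip in N (left out, the last holds). Time passes only in rows, so rows that do not move let the fingers close. It gives the time, the measured TCP pose, the force and the opening at its end, in the units of the state.
- r.get_state(): the state, without advancing time (a new reading comes with each control period).
- r.snapshot(name): name is "side" or "top" or "wrist"; returns a dict with "img" (480x640x3 uint8, red, green, blue), "range_z" (480x640 float32, m along the optical axis (not along the pixel's ray), 0 where there is no reading), "mtx" (3x3 intrinsics, pixels), "camera_from_world" (4x4, takes a point from world to camera coordinates); the wrist camera has in their place "tool_from_camera" (4x4, takes a point from camera to tool coordinates, whose origin is the TCP and whose axes are the tool frame's). Camera axes: x right, y down, z forward; pixel columns grow to the right and rows downward; lengths in m; the calibration is good to about 2 mm. A picture is of the moment at which its call begins: read the wrist's pose just before it.
- r.finish_job(): hands the job in, once; it reports no verdict.
The state is a dict: "clock": time; "q": joint angles; "qd": joint speeds; "joint_torque": joint torques, N m; "tool_pos": TCP position; "eef_rot": TCP orientation; "contact_force": force on the tool from outside, world axes, zero at the start; "moment": the same for the moment, N m; "opening": opening from 0.0 (shut) to 1.0 (fully open).
Only numpy, scipy, OpenCV 4.12 (cv2) and the standard library are available. Lean on these libraries where they do the work, as an engineer would, in place of code of your own. Each camera call takes 0.05 s, during which the arm holds its last target.

## Task

Show the bench camera which capacitor is to be replaced: hold the fingertips straight above the orange capacitor on the circuit board, a finger's breadth (about 15 mm) clear of it, for two seconds, then in the same way above the orange spare in the grey tray for two seconds, and then press the round yellow button right down and let it come up again to log the pair. Only point: touch neither the board, the tray nor any part on them, do not dip low over any other part on the way, and leave all the loose things standing or lying where they are.

Things in the scene. Friction and masses are not known exactly. Their poses are not given: they have to be found in the camera images.
- board: circuit board in a low black holder, fixed to the bench; the holder is 140 (its x) x 200 (its y) x 14 mm, the board's upper face 17 mm above the bench; the origin is the centre of the holder's underside. Three capacitors and a coil stand on it in a 2 by 2 pattern, 60 mm (x) by 84 mm (y) apart, in any order; a white plug 6 mm high stands at its far edge
- cap_orange: the orange capacitor soldered on the board: a can-shaped capacitor, 25 mm across and 30 mm tall, standing upright, with a small silver disc on its top; origin at the centre of its underside, 17 mm above the bench
- cap_orange_top (a point): centre of the top face of the orange capacitor on the board, 47 mm above the bench
- cap_blue: the blue capacitor soldered on the board: a can-shaped capacitor, 25 mm across and 30 mm tall, standing upright, with a small silver disc on its top; origin at the centre of its underside, 17 mm above the bench
- cap_blue_top (a point): centre of the top face of the blue capacitor on the board, 47 mm above the bench
- cap_black: the black capacitor soldered on the board: a can-shaped capacitor, 25 mm across and 30 mm tall, standing upright, with a small silver disc on its top; origin at the centre of its underside, 17 mm above the bench
- cap_black_top (a point): centre of the top face of the black capacitor on the board, 47 mm above the bench
- coil: pale green ring coil soldered on the board, a disc 30 mm across and 14 mm tall; origin at the centre of its underside
- coil_top (a point): centre of the top of the coil, 31 mm above the bench
- tray: grey spare-parts tray, fixed to the bench, 66 (its x) x 176 (its y) x 14 mm, walls and floor 3 mm, three pockets in a row along its y, each with one loose spare capacitor in any order; origin at the centre of its underside. It stands left or right of the board, the button on the other side
- spare_orange: the loose orange spare in the tray: a can-shaped capacitor, 25 mm across and 30 mm tall, standing upright, with a small silver disc on its top, about 20 g; origin at the centre of its underside, 3 mm above the bench
- spare_orange_top (a point): centre of the top face of the orange spare, 33 mm above the bench
- spare_blue: the loose blue spare in the tray: a can-shaped capacitor, 25 mm across and 30 mm tall, standing upright, with a small silver disc on its top, about 20 g; origin at the centre of its underside, 3 mm above the bench
- spare_blue_top (a point): centre of the top face of the blue spare, 33 mm above the bench
- spare_black: the loose black spare in the tray: a can-shaped capacitor, 25 mm across and 30 mm tall, standing upright, with a small silver disc on its top, about 20 g; origin at the centre of its underside, 3 mm above the bench
- spare_black_top (a point): centre of the top face of the black spare, 33 mm above the bench
- log (a joint): travel of the log button in m: 0 is up, 0.006 is fully pressed; sprung, returns by itself; some 5 N pushes it fully down
- log_top (a point): centre of the top of the log button, a round yellow button 36 mm across in a low black housing fixed to the bench, its top 22 mm above the bench when up; it is pressed straight down
- driver: loose screwdriver with a yellow handle, 160 mm long, lying beyond the board
- dispenser: loose pink bottle with a steel cap, 56 mm across and 85 mm tall, beyond the board on the right
- flux: loose amber jar with a black lid, 44 mm across and 35 mm tall, beyond the board on the left
- brush: loose cleaning brush, 150 mm long, lying between the robot and the board
- screw_cup: loose steel screw cup, 50 mm across and 20 mm tall, between the robot and the board on the left

How it is judged:
By the outcome, as a careful person would: the job done as asked, in the order asked, and still so for the second after the job is handed in, with the robot touching nothing.
It also fails if it takes over 53 s, if anything falls off the work surface, if the arm or the gripper's body presses on something with over 40 N, if the wrist force passes 120 N, or if a joint passes its speed limit or range.

## Working session

There is one attempt and no reset: what is moved stays moved. The work goes in short steps, Python scripts to look and compute and a shell command to move; the robot and the scene stay as the last step left them, time stands still between calls to the robot, and variables do not carry over. Pictures are saved under pics/ and viewed, and the job is handed in when it is done.

```bash
mkdir -p pics; python3 - <<'E'
from plant import r
import cv2,pickle
s=r.get_state();print(s)
d={}
for n in("top","side"):
    d[n]=r.snapshot(n);cv2.imwrite(f"pics/{n}0.png",d[n]["img"][:,:,::-1]);print(d[n]["mtx"],d[n]["camera_from_world"])
pickle.dump(d,open("d.pkl","wb"))
E
```

```text
{'clock': 0.0, 'q': array([-1.1861837 ,  0.68998696, -0.19450291,  1.56634249,  0.15727959,
        0.90250393, -0.21509953]), 'qd': array([ 0.00119411, -0.00054801,  0.00228655, -0.00131111, -0.00141054,
        0.00104991, -0.00067477]), 'joint_torque': array([-1.28659387e-03, -5.27560186e+01, -1.26697954e+00, -1.53421319e+01,
       -5.25746180e-02,  7.02037607e-03,  1.76222215e-04]), 'tool_pos': array([0.21460615, 0.58627881, 0.21590835]), 'eef_rot': array([ 0.57997965,  0.40458209, -0.40560184, -0.57915808]), 'contact_force': array([-0.27934847, -0.94656772,  0.44914972]), 'moment': array([ 0.01455999,  0.01532769, -0.00652406]), 'opening': 1.0004249551297772}
[[590.0670808    0.         335.63890635]
 [  0.         590.0670808  234.34018444]
 [  0.           0.           1.        ]] [[-1.17912133e-02 -9.99929626e-01 -1.30771573e-03 -3.81042623e-03]
 [-9.97686209e-01  1.18523112e-02 -6.69458874e-02  5.59610876e-01]
 [ 6.69566756e-02  5.15316716e-04 -9.97755751e-01  1.17336374e+00]
 [ 0.00000000e+00  0.00000000e+00  0.00000000e+00  1.00000000e+00]]
[[573.67657193   0.         314.28675882]
 [  0.         573.67657193 239.02928992]
 [  0.           0.           1.        ]] [[-9.78552615e-01 -2.05997013e-01 -1.00868082e-04  5.35925906e-01]
 [-1.22093408e-01  5.80377528e-01 -8.05142922e-01  1.32363692e-01]
 [ 1.65915578e-01 -7.87862397e-01 -5.93080825e-01  1.12753854e+00]
 [ 0.00000000e+00  0.00000000e+00  0.00000000e+00  1.00000000e+00]]
```

View pics/top0.png

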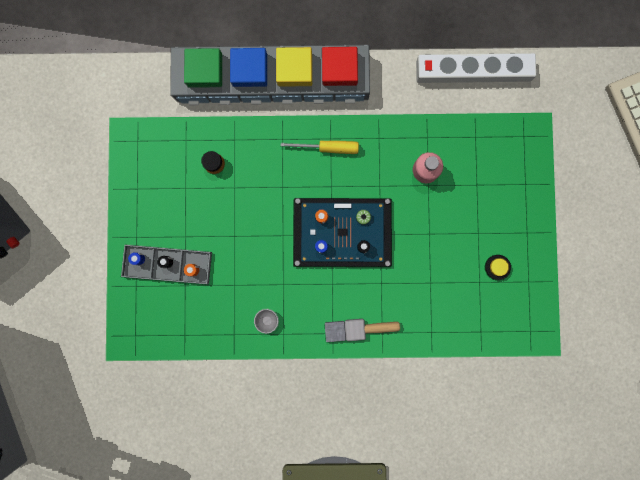

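View pics/side0.png

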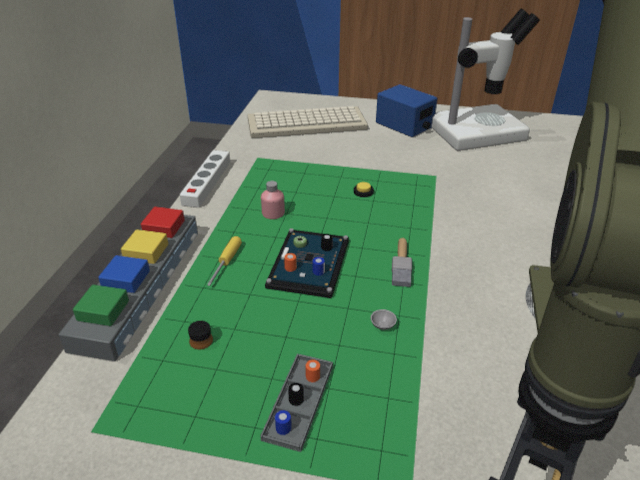

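The top view shows the orange capacitor at about (321,215), the orange spare at (190,270) and the button at (499,267). The side view shows the same three at (291,262), (313,370) and (364,187). Next I'll turn these into positions.

```bash
cat > h.py <<'E'
import numpy as np,cv2,pickle
def ray(c,uv,z):
    T=c["camera_from_world"];R,t=T[:3,:3],T[:3,3]
    d=R.T@np.linalg.inv(c["mtx"])@[uv[0],uv[1],1];o=-R.T@t
    return o+d*(z-o[2])/d[2]
E
python3 - <<'E'
import pickle,cv2,numpy as np
from h import *
d=pickle.load(open("d.pkl","rb"))
H={n:cv2.cvtColor(d[n]["img"],cv2.COLOR_RGB2HSV) for n in d}
roi={"cap_orange":(.047,{"top":(321,215),"side":(291,262)}),"spare_orange":(.033,{"top":(190,270),"side":(313,370)}),"button":(.022,{"top":(499,267),"side":(364,187)})}
for k,(z,u) in roi.items():
  for n,(a,b) in u.items():
    w=13; h=H[n][b-w:b+w,a-w:a+w].astype(int)
    m=((h[...,0]<14) if k!="button" else (abs(h[...,0]-28)<6))&(h[...,1]>120)&(h[...,2]>80)
    ys,xs=np.nonzero(m);c=(xs.mean()+a-w,ys.mean()+b-w)
    # silver: bright low-sat
    g=(h[...,1]<70)&(h[...,2]>130);gy,gx=np.nonzero(g)
    print(k,n,"col",np.round(c,1),len(xs),ray(d[n],c,z).round(4))
    if k!="button" and len(gx): gc=(gx.mean()+a-w,gy.mean()+b-w);print("   silver",np.round(gc,1),len(gx),ray(d[n],gc,z).round(4))
    P=np.array(ray(d[n],c,z));v,uu=int(c[1]),int(c[0]);Z=d[n]["range_z"][v,uu]
    T=d[n]["camera_from_world"];p=np.linalg.inv(T)@np.r_[np.linalg.inv(d[n]["mtx"])@[uu,v,1]*Z,1];print("   depth",p[:3].round(4))
for n in d:
  ims=[cv2.resize(d[n]["img"][b-20:b+20,a-20:a+20],(260,260),interpolation=0) for a,b in [roi[k][1][n] for k in roi]]
  cv2.imwrite(f"pics/z{n}.png",np.hstack(ims)[:,:,::-1])
cv2.imwrite("pics/z.png",np.vstack([cv2.imread("pics/ztop.png"),cv2.imread("pics/zside.png")]))
for nm,uv in dict(flux=(212,162),disp=(428,168),cup=(266,321),brush0=(326,330),brush1=(399,327),drv=(340,147),coil=(364,216),blue=(321,246),black=(364,246)).items(): print(nm,ray(d["top"],uv,.03).round(3))
E
```

```text
cap_orange top col [321.2 215.7] 100 [0.5948 0.0176 0.047 ]
   silver [321.  215.5] 26 [0.5953 0.018  0.047 ]
   depth [0.5964 0.0181 0.0461]
cap_orange side col [289.8 262.2] 171 [0.5895 0.0421 0.047 ]
   silver [288.3 256.5] 55 [0.5971 0.0246 0.047 ]
   depth [0.5937 0.0329 0.0395]
spare_orange top col [191.  269.8] 115 [0.4913 0.2781 0.033 ]
   silver [189.  270.1] 35 [0.4908 0.2819 0.033 ]
   depth [0.4929 0.28   0.0332]
spare_orange side col [312.5 371.1] 246 [0.4879 0.2987 0.033 ]
   silver [312.4 364.5] 30 [0.491  0.2847 0.033 ]
   depth [0.4892 0.2961 0.0301]
button top col [499.  266.6] 269 [ 0.4906 -0.3374  0.022 ]
   depth [ 0.4917 -0.3343  0.0265]
button side col [363.2 186.7] 116 [ 0.4893 -0.3224  0.022 ]
   depth [ 0.4906 -0.3291  0.02  ]
flux [0.708 0.237 0.03 ]
disp [ 0.691 -0.198  0.03 ]
cup [0.388 0.13  0.03 ]
brush0 [0.369 0.011 0.03 ]
brush1 [ 0.373 -0.134  0.03 ]
drv [ 0.736 -0.021  0.03 ]
coil [ 0.595 -0.068  0.03 ]
blue [0.536 0.019 0.03 ]
black [ 0.535 -0.067  0.03 ]
```

View pics/z.png

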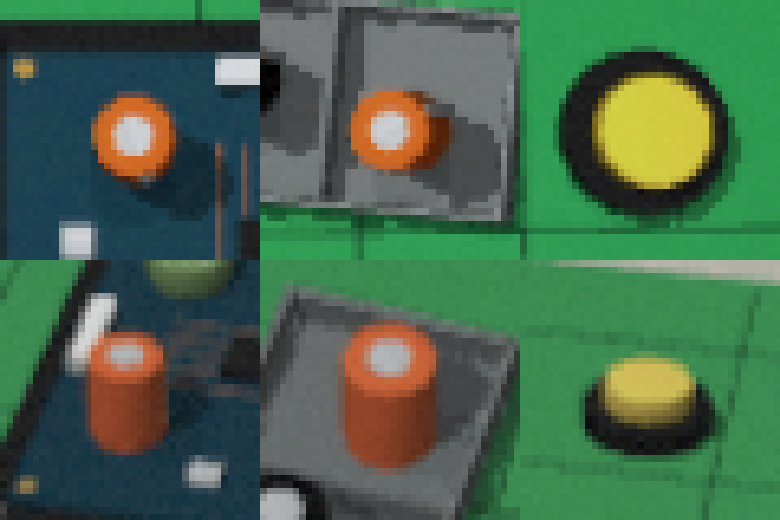

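```bash
cat >> h.py <<'E'
from scipy.spatial.transform import Rotation as Ro
def go(s,target):
    R=Ro.from_quat(s["eef_rot"]); dw=np.array(target)-s["tool_pos"]
    return (R.inv().apply(dw)*1000).round(1)
E
python3 - <<'E'
from h import *
from plant import r
d=pickle.load(open("d.pkl","rb"))
print(ray(d["side"],(289.7,256.1),.047),ray(d["side"],(363.2,184.7),.022))
s=r.get_state();R=Ro.from_quat(s["eef_rot"]).as_matrix();print(R.round(3))
print(go(s,[.595,.019,.2]))
print("tilt fix rotvec(tool)",Ro.from_matrix(R).inv().as_matrix()@np.cross(R[:,1],[0,0,-1]))
print(r.snapshot("wrist")["tool_from_camera"].round(3))
E
```

```text
[0.59457905 0.02273857 0.047     ] [ 0.49059542 -0.33218476  0.022     ]
[[ 0.344 -0.    -0.939]
 [ 0.939 -0.002  0.344]
 [-0.002 -1.    -0.   ]]
[-402.1   16.7 -552.2]
tilt fix rotvec(tool) [ 9.64087218e-05  4.38976941e-24 -1.56829601e-03]
[[ 1.    -0.001 -0.     0.   ]
 [ 0.    -0.317  0.948 -0.168]
 [-0.001 -0.948 -0.317  0.083]
 [ 0.     0.     0.     1.   ]]
```

```bash
python3 -m inch '[[-10,0,-14,0,0,0],[-20,0,-27.5,0,0,0],[-20,0,-27.5,0,0,0],[-20,0,-27.5,0,0,0],[-20,0,-27.5,0,0,0],[-20,0,-27.5,0,0,0],[-20,0,-27.5,0,0,0],[-20,0,-27.5,0,0,0],[-20,0,-27.5,0,0,0],[-20,0,-27.5,0,0,0],[-10,0,-14,0,0,0],[0,0,0,0,0,0]]' 0 20
python3 -c "
from h import *;from plant import r
s=r.get_state();print(s['q'],go(s,[.595,.0205,.2]))"
```

```text
clock: 1.15
tool_pos: [0.4076, 0.2993, 0.2164]
eef_rot: [0.582, 0.402, -0.403, -0.58]
contact_force: [0.4, -0.4, -1.1]
opening: 0.117
[-0.57624739  0.53956866 -0.2344566   1.91764002  0.18966011  0.70741053
  0.28830252] [-195.1   17.6 -273.3]
```

```bash
python3 -m inch '[[-10,1,-13,0,0,0],[-20,2,-28,0,0,0],[-20,2,-28,0,0,0],[-20,2,-28,0,0,0],[-20,2,-28,0,0,0],[-20,2,-28,0,0,0],[-20,2,-28,0,0,0],[-20,2,-28,0,0,0],[-20,2,-28,0,0,0],[-15,1,-22,0,0,0],[-10,0,-14,0,0,0],[0,0,0,0,0,0]]'
python3 -m inch '[[0,0,0,0,0,0],[0,0,0,0,0,0],[0,0,0,0,0,0]]'
cat >> h.py <<'E'
def wray(s,c,uv,z):
    R=Ro.from_quat(s["eef_rot"]).as_matrix();T=c["tool_from_camera"]
    o=s["tool_pos"]+R@T[:3,3];d=R@T[:3,:3]@np.linalg.inv(c["mtx"])@[uv[0],uv[1],1]
    return o+d*(z-o[2])/d[2]
E
python3 - <<'E'
from h import *;from plant import r
s=r.get_state();c=r.snapshot("wrist");pickle.dump((s,c),open("w1.pkl","wb"))
cv2.imwrite("pics/w1.png",c["img"][:,:,::-1]);print(s["tool_pos"],go(s,[.595,.0205,.2]))
E
```

```text
clock: 2.15
tool_pos: [0.5961, 0.0238, 0.1981]
eef_rot: [0.582, 0.403, -0.403, -0.58]
contact_force: [-0.7, -0.8, -0.3]
opening: 0.006
clock: 2.4
tool_pos: [0.5933, 0.0302, 0.1988]
eef_rot: [-0.578, -0.406, 0.406, 0.579]
contact_force: [0.3, 0.6, -0.6]
opening: 0.009
[0.59326954 0.03019615 0.1987968 ] [-8.5 -1.2 -4.9]
```

View pics/w1.png

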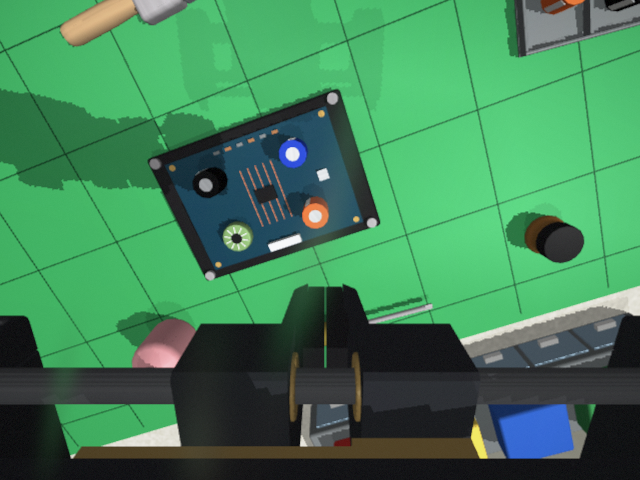

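The wrist view shows the orange cap's silver disc at (315,216). The spare is at the upper right, and the shut fingertips are at about (325,290).

```bash
python3 -m inch '[[0,0,0,0,0,0],[0,0,0,0,0,0]]'
python3 - <<'E'
from h import *;from plant import r
s,c=pickle.load(open("w1.pkl","rb"))
print("cap by wrist",wray(s,c,(315.5,216),.047), c["mtx"][0])
for i in range(4):
    s=r.get_state();c=r.snapshot("wrist")
    h=cv2.cvtColor(c["img"],cv2.COLOR_RGB2HSV)[190:240,290:340].astype(int)
    g=(h[...,1]<60)&(h[...,2]>150);gy,gx=np.nonzero(g);uv=(gx.mean()+290,gy.mean()+190)
    print(s["clock"],s["tool_pos"].round(4),s["q"].round(4),np.round(uv,1),len(gx),wray(s,c,uv,.047).round(4), Ro.from_quat(s["eef_rot"]).as_matrix()[:,1].round(4))
E
```

```text
clock: 2.62
tool_pos: [0.5938, 0.0285, 0.1989]
eef_rot: [-0.579, -0.406, 0.405, 0.579]
contact_force: [-0.0, -0.4, -0.0]
opening: 0.006
cap by wrist [0.59496235 0.02051606 0.047     ] [355.06346167   0.         324.86383879]
2.6167 [0.5938 0.0285 0.1989] [ 0.0301  0.6751 -0.2697  1.6781  0.2294  0.8195  0.881 ] [309.1 222.7] 190 [0.5996 0.0108 0.047 ] [-0.e+00  3.e-04 -1.e+00]
2.6667 [0.5939 0.0282 0.1989] [ 0.0304  0.6752 -0.2695  1.6779  0.2295  0.8196  0.8811] [308.8 223.1] 194 [0.6   0.01  0.047] [ 1.e-04  2.e-04 -1.e+00]
2.7167 [0.594  0.028  0.1988] [ 0.0307  0.6753 -0.2694  1.6778  0.2294  0.8196  0.8811] [309.  222.8] 198 [0.5999 0.0101 0.047 ] [ 1.e-04  1.e-04 -1.e+00]
2.7667 [0.594  0.0278 0.1988] [ 0.0309  0.6753 -0.2693  1.6777  0.2295  0.8196  0.8811] [309.2 222.8] 202 [0.6   0.01  0.047] [ 1.e-04  1.e-04 -1.e+00]
```

```bash
python3 -m inch '[[0,8,0,0,0,0],[0,14,0,0,0,0],[0,14,0,0,0,0],[0,14,0,0,0,0],[0,14,0,0,0,0],[0,14,0,0,0,0],[0,8,0,0,0,0],[0,0,0,0,0,0],[0,0,0,0,0,0],[0,0,0,0,0,0],[0,0,0,0,0,0],[0,0,0,0,0,0]]'
python3 -c "
from h import *;from plant import r
s=r.get_state();print(s['tool_pos'],go(s,[.595,.0205,.062]))
c=r.snapshot('side');cv2.imwrite('pics/s2.png',c['img'][:,:,::-1])"
```

```text
clock: 3.82
tool_pos: [0.5947, 0.0276, 0.1135]
eef_rot: [0.58, 0.406, -0.405, -0.579]
contact_force: [-0.2, -0.3, 0.5]
opening: 0.007
[0.59468947 0.02763144 0.11349836] [-6.6 51.5 -2.7]
```

View pics/s2.png

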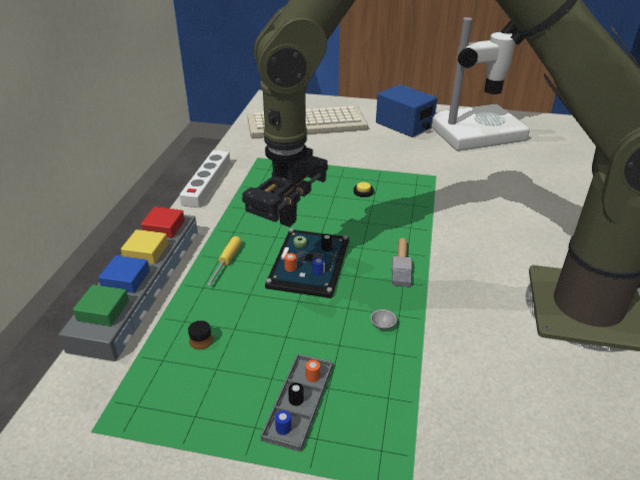

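The side view shows the shut fingertips at about (290,222), above the orange cap at (291,258), with nothing disturbed. I'll correct the offset and go down.

```bash
python3 -m inch '[[-3.5,0,-1.5,0,0,0],[-3,0,-1.2,0,0,0],[0,7,0,0,0,0],[0,8,0,0,0,0],[0,8,0,0,0,0],[0,8,0,0,0,0],[0,6,0,0,0,0],[0,3,0,0,0,0],[0,0,0,0,0,0],[0,0,0,0,0,0],[0,0,0,0,0,0],[0,0,0,0,0,0]]'
python3 -c "
from h import *;from plant import r
s=r.get_state();print(s['tool_pos'],go(s,[.595,.0205,.062]))"
```

```text
clock: 4.87
tool_pos: [0.5948, 0.0206, 0.0731]
eef_rot: [0.58, 0.405, -0.405, -0.579]
contact_force: [-0.2, -0.0, -0.5]
opening: 0.004
[0.59478283 0.02059933 0.07311835] [-0.  11.1 -0.2]
```

```bash
python3 -m inch '[[0,4,0,0,0,0],[0,4,0,0,0,0],[0,3,0,0,0,0],[0,0,0,0,0,0],[0,0,0,0,0,0],[0,0,0,0,0,0],[0,0,0,0,0,0],[0,0,0,0,0,0]]'
python3 - <<'E'
from h import *;from plant import r
s=r.get_state();print(s['tool_pos'],go(s,[.595,.0205,.062]))
a=r.snapshot('side')["img"];b=r.snapshot('top')["img"];w=r.snapshot("wrist")["img"]
cv2.imwrite('pics/s3.png',np.hstack([cv2.resize(a[210:290,250:330],(400,400),interpolation=0),cv2.resize(w[150:310,240:400],(400,400),interpolation=0)])[:,:,::-1])
E
```

```text
clock: 5.53
tool_pos: [0.5946, 0.0205, 0.0618]
eef_rot: [0.58, 0.405, -0.405, -0.58]
contact_force: [0.0, -0.5, 0.1]
opening: 0.007
[0.59458672 0.02053628 0.06184434] [ 0.1 -0.2 -0.4]
```

View pics/s3.png

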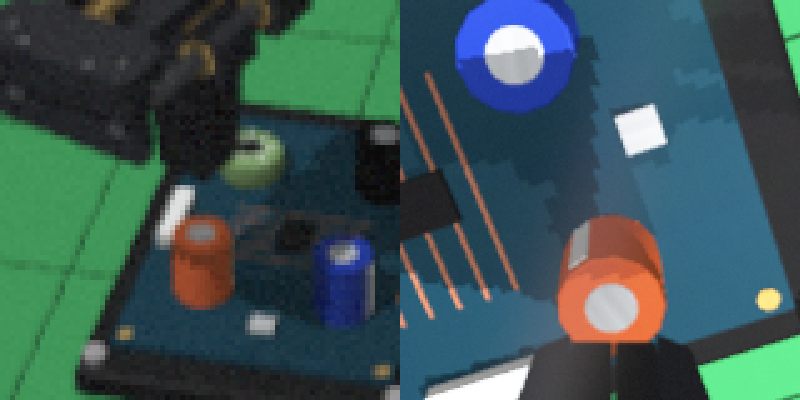

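The side crop shows the tips at about (289,245), over the disc at (290,257). In the wrist image the disc is at about (325,273), centred between the tips. I'll check this numerically.

```bash
python3 - <<'E'
from h import *;from plant import r
s=r.get_state();c=r.snapshot("wrist")
h=cv2.cvtColor(c["img"],cv2.COLOR_RGB2HSV)[258:290,308:342].astype(int)
g=(h[...,1]<70)&(h[...,2]>130);gy,gx=np.nonzero(g);uv=(gx.mean()+308,gy.mean()+258)
print(uv,len(gx),np.ptp(gx),np.ptp(gy),wray(s,c,uv,.047),s["tool_pos"],s["clock"])
T=c["tool_from_camera"]
P=np.linalg.inv(T)@[0,0,0,1];p=c["mtx"]@P[:3];print("TCP in wrist",p[:2]/p[2])
Z=c["range_z"][int(uv[1]),int(uv[0])];pc=np.linalg.inv(c["mtx"])@[uv[0],uv[1],1]*Z
print("disc in tool by depth",(T@np.r_[pc,1])[:3])
d=r.snapshot("side")
for q in (s["tool_pos"],[.595,.0205,.047]):
    p=d["mtx"]@(d["camera_from_world"]@np.r_[q,1])[:3];print("side",p[:2]/p[2])
E
```

```text
(np.float64(323.94025157232704), np.float64(272.6352201257862)) 318 20 19 [0.59446914 0.02001492 0.047     ] [0.59450548 0.02050919 0.06181058] 5.6833
TCP in wrist [324.7850935  284.26863041]
disc in tool by depth [-0.00048122  0.01556567 -0.00047864]
side [289.81149006 249.74403378]
side [289.76201393 255.41814172]
```

The disc sits 0.5 mm off the tip axis and 15.6 mm below the tips, so I'll hold here.

```bash
for i in 1; do :; done
python3 -m inch '[[0,0,0,0,0,0],[0,0,0,0,0,0],[0,0,0,0,0,0],[0,0,0,0,0,0],[0,0,0,0,0,0],[0,0,0,0,0,0],[0,0,0,0,0,0],[0,0,0,0,0,0],[0,0,0,0,0,0],[0,0,0,0,0,0],[0,0,0,0,0,0],[0,0,0,0,0,0]]'
python3 -m inch '[[0,0,0,0,0,0],[0,0,0,0,0,0],[0,0,0,0,0,0],[0,0,0,0,0,0],[0,0,0,0,0,0],[0,0,0,0,0,0],[0,0,0,0,0,0],[0,0,0,0,0,0],[0,0,0,0,0,0],[0,0,0,0,0,0],[0,0,0,0,0,0],[0,0,0,0,0,0]]'
python3 -m inch '[[0,0,0,0,0,0],[0,0,0,0,0,0],[0,0,0,0,0,0],[0,0,0,0,0,0],[0,0,0,0,0,0],[0,0,0,0,0,0],[0,0,0,0,0,0]]'
python3 -m inch '[[0,-6,0,0,0,0],[0,-12,0,0,0,0],[0,-18,0,0,0,0],[0,-18,0,0,0,0],[0,-18,0,0,0,0],[0,-12,0,0,0,0],[0,-6,0,0,0,0],[0,0,0,0,0,0]]'
python3 -c "
from h import *;from plant import r
s=r.get_state();print(s['tool_pos'],go(s,[.491,.283,.15]))"
```

```text
clock: 6.78
tool_pos: [0.5944, 0.0205, 0.0617]
eef_rot: [-0.58, -0.405, 0.405, 0.58]
contact_force: [0.1, -0.1, 0.3]
opening: 0.007
clock: 7.78
tool_pos: [0.5944, 0.0205, 0.0617]
eef_rot: [-0.58, -0.405, 0.405, 0.58]
contact_force: [0.9, -0.4, -0.9]
opening: 0.004
clock: 8.37
tool_pos: [0.5944, 0.0205, 0.0617]
eef_rot: [-0.58, -0.405, 0.405, 0.58]
contact_force: [-0.6, -0.6, -0.0]
opening: 0.005
clock: 9.03
tool_pos: [0.5956, 0.0206, 0.1539]
eef_rot: [0.58, 0.406, -0.404, -0.579]
contact_force: [1.0, -0.2, 0.6]
opening: 0.008
[0.59560908 0.0206358  0.15394219] [210.4   3.7 188.5]
```

```bash
python3 -m inch '[[8,0,7,0,0,0],[16,0,14,0,0,0],[22,0,20,0,0,0],[24,0,22,0,0,0],[25,0,22,0,0,0],[25,0,22,0,0,0],[25,0,22,0,0,0],[22,0,20,0,0,0],[17,0,16,0,0,0],[13,0,11,0,0,0],[8,0,7,0,0,0],[5,0,5,0,0,0]]'
python3 -m inch '[[0,0,0,0,0,0],[0,0,0,0,0,0],[0,0,0,0,0,0],[0,0,0,0,0,0],[0,0,0,0,0,0]]'
python3 - <<'E'
from h import *;from plant import r
s=r.get_state();c=r.snapshot("wrist");pickle.dump((s,c),open("w2.pkl","wb"))
cv2.imwrite("pics/w2.png",c["img"][:,:,::-1]);print(s["tool_pos"],go(s,[.491,.283,.1]))
p=np.linalg.inv(c["tool_from_camera"])@[0,s["tool_pos"][2]-.033,0,1];p=c["mtx"]@p[:3];print(p[:2]/p[2])
E
```

```text
clock: 10.03
tool_pos: [0.4884, 0.284, 0.151]
eef_rot: [-0.579, -0.405, 0.406, 0.579]
contact_force: [-1.0, 0.4, -0.8]
opening: 0.005
clock: 10.45
tool_pos: [0.4906, 0.2811, 0.1517]
eef_rot: [0.58, 0.404, -0.405, -0.58]
contact_force: [0.3, 0.2, 0.2]
opening: 0.004
[0.49059648 0.28107381 0.1516786 ] [ 2.  51.7  0.3]
[324.82615336 220.71141924]
```

View pics/w2.png

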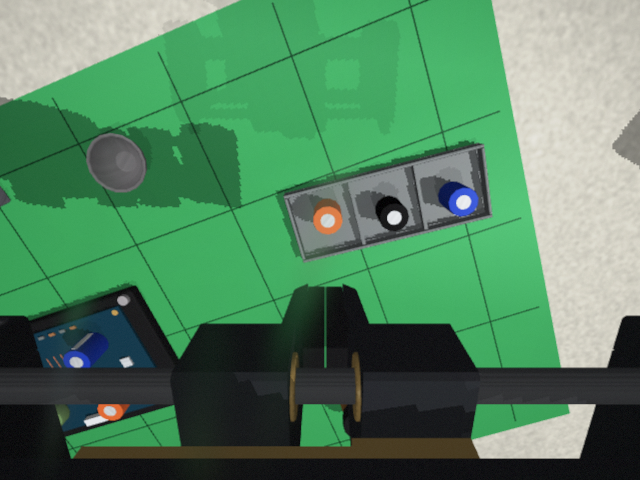

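The orange spare's disc is at (328,220), about 2.5 mm along tool +x from the tip axis. I'll correct that and go down.

```bash
python3 -m inch '[[2,6,0,0,0,0],[0.5,12,0,0,0,0],[0,14,0,0,0,0],[0,16,0,0,0,0],[0,14,0,0,0,0],[0,12,0,0,0,0],[0,8,0,0,0,0],[0,5,0,0,0,0],[0,0,0,0,0,0],[0,0,0,0,0,0],[0,0,0,0,0,0]]'
cat > m.py <<'E'
from h import *;from plant import r
s=r.get_state();c=r.snapshot("wrist");T=c["tool_from_camera"]
p=np.linalg.inv(T)@[0,s["tool_pos"][2]-.033,0,1];p=c["mtx"]@p[:3];e=p[:2]/p[2]
u0,v0=int(e[0])-16,int(e[1])-16
h=cv2.cvtColor(c["img"],cv2.COLOR_RGB2HSV)[v0:v0+32,u0:u0+32].astype(int)
o=((h[...,0]<14)&(h[...,1]>130)&(h[...,2]>80)).astype(np.uint8)
g=((h[...,1]<70)&(h[...,2]>130)).astype(np.uint8)
n,l,st,ce=cv2.connectedComponentsWithStats(g);i=1+np.argmax(st[1:,4]);uv=ce[i]+[u0,v0]
Z=c["range_z"][int(uv[1]+.5),int(uv[0]+.5)];pc=np.linalg.inv(c["mtx"])@[uv[0],uv[1],1]*Z
print("exp",e,"disc",uv,st[i],"tool",(T@np.r_[pc,1])[:3],"world",wray(s,c,uv,.033),"tcp",s["tool_pos"])
cv2.imwrite("pics/m%d.png"%int(s["clock"]*100),cv2.resize(c["img"][150:310,240:400],(480,480),interpolation=0)[:,:,::-1])
E
python3 m.py
```

```text
clock: 11.42
tool_pos: [0.4914, 0.285, 0.0653]
eef_rot: [-0.58, -0.406, 0.405, 0.58]
contact_force: [0.6, -0.3, 0.5]
opening: 0.006
exp [324.80104794 260.40444057] disc [321.57818182 260.74909091] [  4   8  20  18 275] tool [-0.00197067  0.03326327 -0.00062501] world [0.49094538 0.2830986  0.033     ] tcp [0.49137543 0.2849909  0.06530485]
```

```bash
python3 -m inch '[[-1,4,0,0,0,0],[-0.9,5,0,0,0,0],[0,5,0,0,0,0],[0,2.5,0,0,0,0],[0,0,0,0,0,0],[0,0,0,0,0,0],[0,0,0,0,0,0],[0,0,0,0,0,0]]'; python3 m.py; ls pics
```

```text
clock: 12.13
tool_pos: [0.4904, 0.283, 0.0483]
eef_rot: [-0.58, -0.405, 0.405, 0.58]
contact_force: [-0.4, 0.4, 0.5]
opening: 0.004
exp [324.79292193 272.03195383] disc [325.26582278 272.88924051] [  7   8  21  19 316] tool [ 0.00026551  0.01490001 -0.00033111] world [0.49094188 0.28310274 0.033     ] tcp [0.49035119 0.28303022 0.04832955]
m1141.png
m1213.png
s2.png
s3.png
side0.png
top0.png
w1.png
w2.png
z.png
zside.png
ztop.png
```

The disc is 0.3 mm off axis with 15 mm of clearance. I'll hold, then rise.

```bash

python3 -m inch '[[0,0,0,0,0,0],[0,0,0,0,0,0],[0,0,0,0,0,0],[0,0,0,0,0,0],[0,0,0,0,0,0],[0,0,0,0,0,0],[0,0,0,0,0,0],[0,0,0,0,0,0],[0,0,0,0,0,0],[0,0,0,0,0,0],[0,0,0,0,0,0],[0,0,0,0,0,0]]'
python3 -m inch '[[0,0,0,0,0,0],[0,0,0,0,0,0],[0,0,0,0,0,0],[0,0,0,0,0,0],[0,0,0,0,0,0],[0,0,0,0,0,0],[0,0,0,0,0,0],[0,0,0,0,0,0],[0,0,0,0,0,0],[0,0,0,0,0,0],[0,0,0,0,0,0],[0,0,0,0,0,0]]'
python3 -m inch '[[0,0,0,0,0,0],[0,0,0,0,0,0],[0,0,0,0,0,0],[0,0,0,0,0,0],[0,0,0,0,0,0],[0,0,0,0,0,0],[0,0,0,0,0,0]]'
python3 -m inch '[[0,-6,0,0,0,0],[0,-12,0,0,0,0],[0,-18,0,0,0,0],[0,-20,0,0,0,0],[0,-20,0,0,0,0],[0,-20,0,0,0,0],[0,-14,0,0,0,0],[0,-6,0,0,0,0],[0,0,0,0,0,0]]'
python3 -c "
from h import *;from plant import r
s=r.get_state();print(s['q'],s['tool_pos'],go(s,[.4906,-.3345,.16]))"
```

```text
clock: 13.18
tool_pos: [0.4903, 0.2829, 0.0482]
eef_rot: [-0.58, -0.405, 0.405, 0.58]
contact_force: [-1.0, 0.4, -0.2]
opening: 0.002
clock: 14.18
tool_pos: [0.4902, 0.2829, 0.0482]
eef_rot: [-0.58, -0.405, 0.405, 0.58]
contact_force: [0.8, 0.2, -0.6]
opening: 0.007
clock: 14.77
tool_pos: [0.4903, 0.2829, 0.0482]
eef_rot: [-0.58, -0.405, 0.405, 0.58]
contact_force: [-0.3, -0.1, -0.0]
opening: 0.008
clock: 15.52
tool_pos: [0.4912, 0.2835, 0.1664]
eef_rot: [0.58, 0.406, -0.404, -0.58]
contact_force: [-0.4, -0.6, -0.7]
opening: 0.006
[-0.48472737  0.67940227 -0.20165035  1.79867237  0.20189575  0.6795349
  0.41995397] [0.49122419 0.28349358 0.16638867] [-580.5    5.  -211.9]
```

```bash
python3 -m inch '[[-8,0,-3,0,0,0],[-16,0,-6,0,0,0],[-24,0,-9,0,0,0],[-28,0,-10,0,0,0],[-28,0,-10,0,0,0],[-28,0,-10,0,0,0],[-28,0,-10,0,0,0],[-28,0,-10,0,0,0],[-28,0,-10,0,0,0],[-28,0,-10,0,0,0],[-28,0,-10,0,0,0],[-28,0,-10,0,0,0]]'
python3 -m inch '[[-28,0,-10,0,0,0],[-28,0,-10,0,0,0],[-28,0,-11,0,0,0],[-28,0,-11,0,0,0],[-28,0,-11,0,0,0],[-28,0,-11,0,0,0],[-28,0,-11,0,0,0],[-26,0,-10,0,0,0],[-24,0,-9,0,0,0],[-18,0,-6,0,0,0],[-11,0,-4,0,0,0],[-6,0,-2,0,0,0]]'
python3 -m inch '[[0,0,0,0,0,0],[0,0,0,0,0,0],[0,0,0,0,0,0],[0,0,0,0,0,0],[0,0,0,0,0,0],[0,0,0,0,0,0]]'
python3 - <<'E'
from h import *;from plant import r
s=r.get_state();c=r.snapshot("wrist")
cv2.imwrite("pics/w3.png",c["img"][:,:,::-1]);print(s['q'],s["tool_pos"],go(s,[.4906,-.3345,.08]))
h=cv2.cvtColor(c["img"],cv2.COLOR_RGB2HSV).astype(int)
g=((abs(h[...,0]-28)<6)&(h[...,1]>120)&(h[...,2]>100)).astype(np.uint8);g[285:]=0
n,l,st,ce=cv2.connectedComponentsWithStats(g)
for i in range(1,n):
    if st[i,4]>150: print(ce[i],st[i],wray(s,c,ce[i],.022))
E
```

```text
clock: 16.52
tool_pos: [0.487, -0.0381, 0.1632]
eef_rot: [-0.579, -0.404, 0.406, 0.58]
contact_force: [-0.6, -1.0, -0.7]
opening: 0.004
clock: 17.52
tool_pos: [0.4899, -0.3382, 0.163]
eef_rot: [-0.58, -0.404, 0.405, 0.581]
contact_force: [0.3, -0.5, -0.8]
opening: 0.002
clock: 18.02
tool_pos: [0.4918, -0.3355, 0.1643]
eef_rot: [-0.579, -0.406, 0.405, 0.579]
contact_force: [-0.2, 0.5, 0.2]
opening: 0.004
[ 0.71183856  0.72748511 -0.33307294  1.70618053  0.32001875  0.76189978
  1.44489084] [ 0.4918337  -0.33549151  0.16430567] [ 0.5 84.3  1.5]
[323.14783347 210.46049278] [ 304  192   39   38 1177] [ 0.48877046 -0.33594089  0.022     ]
```

View pics/w3.png

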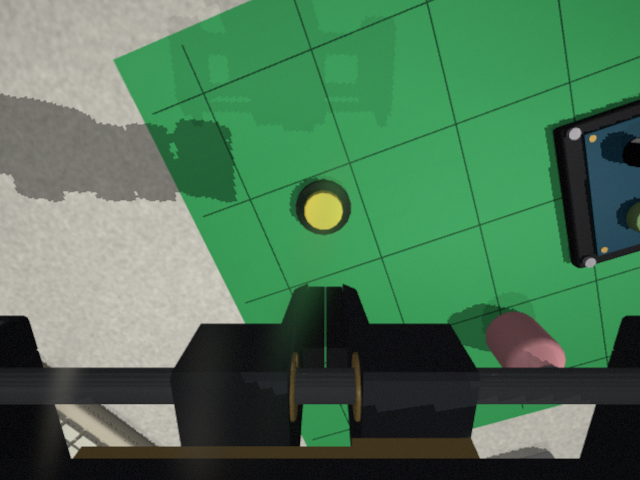

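The yellow button is at (323,210), within about 3 mm of the tip axis. Going down to just above it.

```bash
python3 -m inch '[[0,6,1.5,0,0,0],[0,12,0,0,0,0],[0,16,0,0,0,0],[0,18,0,0,0,0],[0,18,0,0,0,0],[0,18,0,0,0,0],[0,16,0,0,0,0],[0,12,0,0,0,0],[0,7,0,0,0,0],[0,4,0,0,0,0],[0,0,0,0,0,0],[0,0,0,0,0,0]]'
python3 -c "
from h import *;from plant import r
s=r.get_state();print(s['tool_pos'],s['contact_force'],go(s,[.490,-.335,.0155]))
c=r.snapshot('wrist');cv2.imwrite('pics/w4.png',c['img'][150:350,220:430,::-1])"
```

```text
clock: 19.07
tool_pos: [0.4905, -0.3359, 0.0376]
eef_rot: [0.58, 0.405, -0.405, -0.579]
contact_force: [0.1, 0.6, -0.1]
opening: 0.006
[ 0.49053626 -0.3359042   0.03759919] [ 0.11949546  0.56019546 -0.11238801] [ 0.7 22.1  0.8]
```

View pics/w4.png

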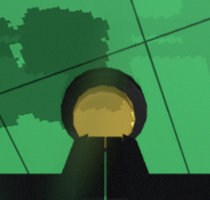

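The button, at crop (105,112), is centred under the tips. Pressing slowly.

```bash
python3 -m inch '[[0,4,0,0,0,0],[0,4,0,0,0,0],[0,4,0,0,0,0],[0,3,0,0,0,0],[0,2,0,0,0,0],[0,1,0,0,0,0],[0,0,0,0,0,0],[0,0,0,0,0,0]]'
python3 -m inch '[[0,1,0,0,0,0],[0,1,0,0,0,0],[0,1,0,0,0,0],[0,0,0,0,0,0],[0,0,0,0,0,0]]'
```

```text
clock: 19.78
tool_pos: [0.4902, -0.3357, 0.0191]
eef_rot: [-0.58, -0.405, 0.405, 0.58]
contact_force: [0.0, 0.5, 0.3]
opening: 0.007
clock: 20.2
tool_pos: [0.4901, -0.3357, 0.0161]
eef_rot: [-0.58, -0.405, 0.405, 0.58]
contact_force: [1.1, 0.4, -0.1]
opening: 0.005
```

No force shows at z = 16 mm, where a fully pressed button should give about 5 N. I'll look before going on.

```bash
python3 - <<'E'
from h import *;from plant import r
for i in range(3):
    s=r.get_state();print(s['tool_pos'],s['contact_force'],s['moment'],s["opening"],s["joint_torque"])
    w=r.snapshot('wrist')
a=r.snapshot('side')["img"];b=r.snapshot("top")["img"]
cv2.imwrite('pics/w5.png',np.hstack([cv2.resize(w["img"][200:320,260:380],(400,400),interpolation=0),cv2.resize(a[140:220,320:400],(400,400),interpolation=0)])[:,:,::-1])
E
```

```text
[ 0.49011448 -0.33569857  0.01612152] [ 1.0515271   0.37291517 -0.05480695] [ 0.02311255 -0.06209911  0.00543945] 0.004811245564122521 [-3.89796915e-03 -5.53901589e+01 -1.93997942e+00 -7.98019856e+00
  5.34680905e-03  7.72742811e-02 -1.11881021e-03]
[ 0.49014775 -0.33574886  0.01617569] [ 0.6131952  -0.44089375 -0.39714616] [0.05407779 0.0348084  0.04101605] 0.002877341189300468 [-1.20767345e-03 -5.53969610e+01 -1.94083840e+00 -7.98007518e+00
  4.55935762e-03  8.02842923e-02 -3.54116855e-04]
[ 0.49020121 -0.33574815  0.01621936] [-0.54351872  0.87694427 -0.15601254] [0.02095905 0.00399673 0.04081811] 0.004666773916290906 [ 1.52654593e-04 -5.54103863e+01 -1.94216050e+00 -7.98562020e+00
  4.35165581e-03  8.03539110e-02 -9.06129640e-05]
```

View pics/w5.png

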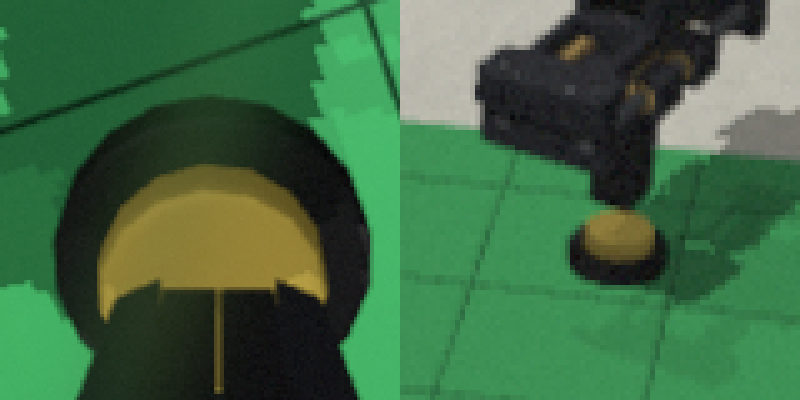

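```bash
python3 - <<'E'
from h import *;from plant import r
s=r.get_state();c=r.snapshot('wrist');d=r.snapshot("side");Z=c["range_z"];T=c["tool_from_camera"];K=np.linalg.inv(c["mtx"])
print(s["clock"])
def tp(u,v): return (T@np.r_[K@[u,v,1]*Z[v,u],1])[:3]*1000
for u in (312,318,330,336):
    print(u,[tp(u,v).round(1).tolist() for v in (268,276,282,284,286,288,290,293,296,300,310)])
p=d["mtx"]@(d["camera_from_world"]@np.r_[s["tool_pos"],1])[:3];print("TCP side",p[:2]/p[2],p[2])
M=np.linalg.inv(d["camera_from_world"]);Kd=np.linalg.inv(d["mtx"])
for v in range(168,192): 
    z=d["range_z"][v,364];print(v,d["img"][v,364],(M@np.r_[Kd@[364,v,1]*z,1])[:3].round(4))
E
```

```text
20.45
312 [[-6.4, -4.2, 11.1], [-6.4, -5.0, 7.1], [-6.4, -5.8, 4.1], [-6.4, -5.6, 3.0], [-5.8, -20.9, 9.5], [-5.8, -22.9, 9.5], [-5.7, -25.6, 9.9], [-5.6, -27.7, 9.5], [-5.5, -30.6, 9.6], [-5.4, -33.6, 9.3], [-5.1, -41.9, 9.4]]
318 [[-3.4, -4.8, 11.3], [-3.4, -6.0, 7.5], [-3.4, -4.2, 3.4], [-3.4, -6.6, 3.4], [-3.1, -20.1, 9.1], [-3.0, -23.2, 9.7], [-3.0, -25.7, 10.0], [-3.0, -27.9, 9.6], [-2.9, -30.0, 9.3], [-2.8, -34.5, 9.8], [-2.7, -42.2, 9.6]]
330 [[2.6, -4.1, 11.0], [2.6, -4.5, 6.9], [2.6, -4.7, 3.6], [2.6, -6.5, 3.4], [2.4, -21.7, 9.9], [2.4, -22.7, 9.4], [2.3, -24.7, 9.4], [2.3, -28.3, 9.8], [2.3, -30.3, 9.4], [2.2, -34.4, 9.8], [2.1, -42.8, 9.9]]
336 [[5.6, -5.2, 11.6], [5.6, -6.1, 7.6], [5.6, -6.4, 4.4], [5.7, -5.4, 2.8], [5.1, -22.3, 10.2], [5.1, -23.7, 9.9], [5.0, -25.0, 9.6], [5.0, -27.5, 9.4], [4.9, -30.8, 9.7], [4.8, -33.5, 9.3], [4.5, -42.5, 9.8]]
TCP side [363.43044985 185.96065962] 1.4637737124132444
168 [31 31 33] [ 0.4898 -0.3208  0.0767]
169 [21 18 22] [ 0.4886 -0.3116  0.0791]
170 [16 17 22] [ 0.4889 -0.3149  0.0744]
171 [18 19 17] [ 0.489  -0.3178  0.0699]
172 [16 20 20] [ 0.4888 -0.317   0.0676]
173 [26 26 26] [ 0.4891 -0.3207  0.0627]
174 [24 26 26] [ 0.4885 -0.3172  0.0618]
175 [24 20 27] [ 0.4881 -0.3142  0.0607]
176 [18 22 27] [ 0.4883 -0.3181  0.0557]
177 [24 23 28] [ 0.4881 -0.3176  0.0531]
178 [18 19 17] [ 0.488  -0.3181  0.0499]
179 [21 19 22] [ 0.4876 -0.3152  0.0488]
180 [29 29 30] [ 0.4876 -0.3166  0.0452]
181 [41 39 28] [ 0.4876 -0.3177  0.0416]
182 [104  91  46] [ 0.4877 -0.3206  0.037 ]
183 [137 120  57] [ 0.4902 -0.3449  0.0197]
184 [134 119  58] [ 0.49   -0.3447  0.0168]
185 [124 109  52] [ 0.4894 -0.3406  0.0163]
186 [126 111  55] [ 0.4884 -0.3321  0.0185]
187 [125 109  52] [ 0.4875 -0.3253  0.0197]
188 [118 103  48] [ 0.4869 -0.3216  0.019 ]
189 [107  95  47] [ 0.4866 -0.3202  0.0169]
190 [99 87 43] [ 0.4864 -0.3191  0.0146]
191 [83 74 40] [ 0.4858 -0.3157  0.0138]
```

The button's top is 5–6 mm above the nominal TCP and hasn't been pressed. Depth from both the wrist and side cameras puts the visible finger ends about 20 mm short of the TCP. That means my two pointings may have been roughly 34 mm clear, not 15 mm. I'll rise and measure the real tip before redoing anything.

```bash
python3 -m inch '[[0,-6,0,0,0,0],[0,-14,0,0,0,0],[0,-18,0,0,0,0],[0,-18,0,0,0,0],[0,-14,0,0,0,0],[0,-6,0,0,0,0],[0,0,0,0,0,0],[0,0,0,0,0,0]]'
cat > tip.py <<'E'
from h import *;from plant import r
import sys
s=r.get_state();c=r.snapshot('wrist');s2=r.get_state();d=r.snapshot("side")
print(s["clock"],s["tool_pos"],s["opening"])
def cloud(c,Tw):
    Z=c["range_z"];v,u=np.nonzero(Z>0);P=np.linalg.inv(c["mtx"])@np.vstack([u,v,np.ones_like(u)])*Z[v,u]
    return (Tw@np.vstack([P,np.ones_like(u)]))[:3].T*1000,u,v
pw,u,v=cloud(c,c["tool_from_camera"])
R=np.eye(4);R[:3,:3]=Ro.from_quat(s2["eef_rot"]).as_matrix();R[:3,3]=s2["tool_pos"]
ps,us,vs=cloud(d,np.linalg.inv(R)@np.linalg.inv(d["camera_from_world"]))
for n,p in(("wrist",pw),("side",ps)):
    m=(abs(p[:,0])<70)&(abs(p[:,2])<16)&(p[:,1]>-60)&(p[:,1]<12)
    q=p[m];print(n,len(q))
    h,e=np.histogram(q[:,1],np.arange(-60,13,4));print(dict(zip(e[:-1].astype(int).tolist(),h.tolist())))
    k=q[q[:,1]>np.percentile(q[:,1],90)];print("lowest",np.sort(q[:,1])[-8:].round(1),k.mean(0).round(1),k.min(0).round(1),k.max(0).round(1))
p=d["mtx"]@(d["camera_from_world"]@np.r_[s2["tool_pos"],1])[:3];p=(p[:2]/p[2]);print("TCP side px",p)
a,b=p.astype(int);im=d["img"].copy();x=cv2.resize(im[b-40:b+40,a-40:a+40],(400,400),interpolation=0);cv2.circle(x,(int((p[0]-a+40.5)*5),int((p[1]-b+40.5)*5)),4,(255,0,255),-1)
cv2.imwrite(sys.argv[1],np.hstack([x,cv2.resize(c["img"][180:380,225:425],(400,400),interpolation=0)])[:,:,::-1])
E
python3 tip.py pics/t1.png
```

```text
clock: 21.22
tool_pos: [0.49, -0.3357, 0.0922]
eef_rot: [0.58, 0.405, -0.405, -0.58]
contact_force: [0.6, -0.6, -0.5]
opening: 0.001
21.2167 [ 0.49002414 -0.33574953  0.09215827] 0.0013022031930127631
wrist 3459
{-60: 334, -56: 398, -52: 428, -48: 444, -44: 473, -40: 334, -36: 313, -32: 283, -28: 305, -24: 147, -20: 0, -16: 0, -12: 0, -8: 0, -4: 0, 0: 0, 4: 0, 8: 0}
lowest [-20.8 -20.8 -20.8 -20.7 -20.7 -20.5 -20.3 -20.2] [  0.  -24.2   9. ] [-13.2 -26.5  -5.5] [ 13.8 -20.2  11.6]
side 161
{-60: 11, -56: 13, -52: 13, -48: 14, -44: 19, -40: 20, -36: 22, -32: 13, -28: 18, -24: 11, -20: 7, -16: 0, -12: 0, -8: 0, -4: 0, 0: 0, 4: 0, 8: 0}
lowest [-20.9 -19.9 -19.3 -19.3 -19.2 -18.3 -17.8 -17. ] [  4.  -20.6   5.6] [-10.2 -23.3  -7.9] [ 14.7 -17.   11.2]
TCP side px [365.18797756 159.80736843]
```

View pics/t1.png

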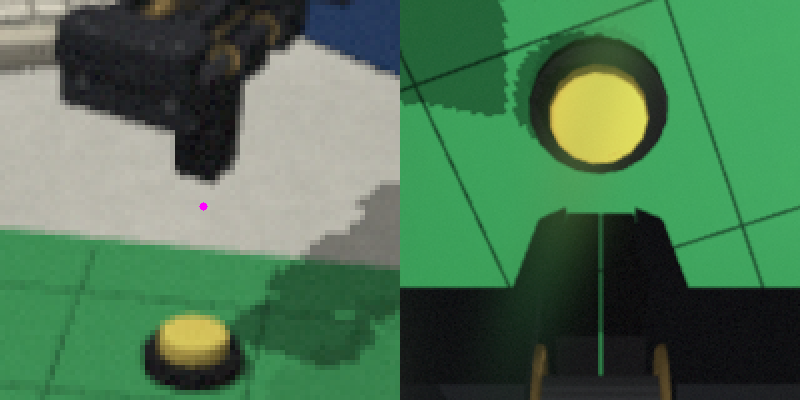

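The t1 picture shows the tips ending well above the marked TCP (magenta, crop (203,206)), at crop y≈180. Both cameras put the physical tip about 19–20 mm behind the nominal TCP, so the earlier holds were too high. The button hasn't been touched yet, so I'll redo both pointings with the tip offset and then press.

```bash
python3 -c "
from h import *;from plant import r
s=r.get_state();print(go(s,[.4900,-.3357,.15]),go(s,[.595,.0205,.15]))"
python3 -m inch '[[0,-6,0,0,0,0],[0,-12,0,0,0,0],[0,-16,0,0,0,0],[0,-12,0,0,0,0],[0,-8,0,0,0,0],[0,-4,0,0,0,0]]'
```

```text
[ -0.1 -58.7  -0.5] [370.5 -58.6  23.3]
clock: 21.82
tool_pos: [0.4908, -0.3361, 0.1518]
eef_rot: [0.58, 0.405, -0.405, -0.579]
contact_force: [0.0, -0.5, 0.4]
opening: 0.005
```

```bash
python3 -m inch '[[8,0,0.5,0,0,0],[16,0,1,0,0,0],[24,0,1.5,0,0,0],[28,0,2,0,0,0],[28,0,2,0,0,0],[28,0,2,0,0,0],[28,0,2,0,0,0],[28,0,2,0,0,0],[28,0,2,0,0,0],[28,0,2,0,0,0],[28,0,2,0,0,0],[28,0,2,0,0,0]]'
python3 -m inch '[[24,0,1.5,0,0,0],[20,0,1,0,0,0],[14,0,0.5,0,0,0],[8,0,0,0,0,0],[4,0,0,0,0,0],[0,0,0,0,0,0],[0,0,0,0,0,0],[0,0,0,0,0,0],[0,0,0,0,0,0]]'
python3 -c "
from h import *;from plant import r
s=r.get_state();print(s['tool_pos'],go(s,[.595,.0205,.0425]))"
```

```text
clock: 22.82
tool_pos: [0.573, -0.0446, 0.1495]
eef_rot: [-0.579, -0.405, 0.406, 0.58]
contact_force: [-0.7, 0.0, 0.6]
opening: 0.004
clock: 23.57
tool_pos: [0.5945, 0.0183, 0.1502]
eef_rot: [0.58, 0.404, -0.405, -0.58]
contact_force: [-0.3, 0.2, 0.2]
opening: 0.008
[0.59451885 0.01833071 0.15017468] [  2.3 107.7   0.3]
```

```bash
python3 -m inch '[[1,6,0,0,0,0],[1,12,0,0,0,0],[0,16,0,0,0,0],[0,18,0,0,0,0],[0,16,0,0,0,0],[0,12,0,0,0,0],[0,8,0,0,0,0],[0,4,0,0,0,0],[0,0,0,0,0,0],[0,0,0,0,0,0],[0,0,0,0,0,0],[0,0,0,0,0,0]]'
python3 -c "
from h import *;from plant import r
s=r.get_state();print(s['tool_pos'],go(s,[.595,.0205,.0425]))"
```

```text
clock: 24.57
tool_pos: [0.5961, 0.0219, 0.059]
eef_rot: [0.58, 0.406, -0.405, -0.579]
contact_force: [-0.6, 0.1, -0.1]
opening: 0.008
[0.59606864 0.02190949 0.05899611] [-1.7 16.5  0.5]
```

```bash
python3 -m inch '[[-0.8,3,0.5,0,0,0],[-0.8,4,0,0,0,0],[0,4,0,0,0,0],[0,3,0,0,0,0],[0,2,0,0,0,0],[0,0,0,0,0,0],[0,0,0,0,0,0],[0,0,0,0,0,0],[0,0,0,0,0,0]]'
python3 tip.py pics/t2.png; python3 -c "
from h import *;from plant import r
d=r.snapshot('side');print(d['range_z'][236:262,290].round(3))
M=np.linalg.inv(d['camera_from_world']);K=np.linalg.inv(d['mtx'])
for v in range(236,262):print(v,d['img'][v,290],(M@np.r_[K@[290,v,1]*d['range_z'][v,290],1])[:3].round(4))"
```

```text
clock: 25.32
tool_pos: [0.5946, 0.0206, 0.0424]
eef_rot: [0.58, 0.405, -0.405, -0.58]
contact_force: [0.6, -0.5, 1.5]
opening: 0.004
25.3167 [0.59456975 0.02056941 0.04235036] 0.003682098583424804
wrist 4690
{-60: 341, -56: 370, -52: 459, -48: 447, -44: 461, -40: 346, -36: 308, -32: 284, -28: 296, -24: 152, -20: 3, -16: 0, -12: 0, -8: 400, -4: 445, 0: 137, 4: 125, 8: 116}
lowest [11.7 11.8 11.8 11.9 11.9 11.9 12.  12. ] [-0.8  4.4  9.8] [-13.   -2.2   0.5] [11.8 12.  12.8]
side 366
{-60: 22, -56: 22, -52: 29, -48: 26, -44: 27, -40: 24, -36: 24, -32: 23, -28: 24, -24: 14, -20: 2, -16: 0, -12: 0, -8: 5, -4: 62, 0: 23, 4: 17, 8: 22}
lowest [11.1 11.2 11.2 11.2 11.3 11.8 11.9 11.9] [7.4 8.7 5.9] [-7.   5.1 -5.9] [13.5 11.9 13.1]
TCP side px [290.00542974 257.22263977]
[1.13  1.13  1.136 1.134 1.137 1.14  1.135 1.138 1.136 1.145 1.141 1.14
 1.146 1.147 1.147 1.151 1.15  1.157 1.194 1.187 1.181 1.18  1.178 1.182
 1.172 1.174]
236 [29 31 29] [0.5884 0.0384 0.1103]
237 [25 28 28] [0.5884 0.0389 0.1082]
238 [26 28 29] [0.5892 0.0359 0.1034]
239 [23 27 26] [0.5887 0.0381 0.1027]
240 [25 27 26] [0.589  0.0371 0.0995]
241 [22 19 17] [0.5894 0.036  0.0961]
242 [25 26 28] [0.5881 0.041  0.0975]
243 [23 27 29] [0.5886 0.0395 0.0938]
244 [26 22 27] [0.5879 0.0424 0.0936]
245 [29 30 30] [0.5894 0.0368 0.0868]
246 [26 24 25] [0.5885 0.0406 0.0872]
247 [24 27 28] [0.588  0.0428 0.0864]
248 [25 25 26] [0.5889 0.0395 0.0813]
249 [29 28 30] [0.589  0.0396 0.0789]
250 [20 24 22] [0.5887 0.0407 0.0772]
251 [26 29 31] [0.5892 0.0392 0.0735]
252 [19 25 17] [0.5887 0.0412 0.0725]
253 [77 40 26] [0.59   0.0368 0.0665]
254 [114  85  72] [0.5973 0.0095 0.042 ]
255 [122 115 110] [0.5955 0.0166 0.045 ]
256 [115 116 118] [0.5942 0.0217 0.0465]
257 [105 106 106] [0.5936 0.0241 0.0458]
258 [116  85  79] [0.593  0.0268 0.0454]
259 [128  62  37] [0.5936 0.0248 0.0412]
260 [114  54  31] [0.5914 0.0333 0.0455]
261 [104  51  32] [0.5915 0.033  0.0426]
```

View pics/t2.png

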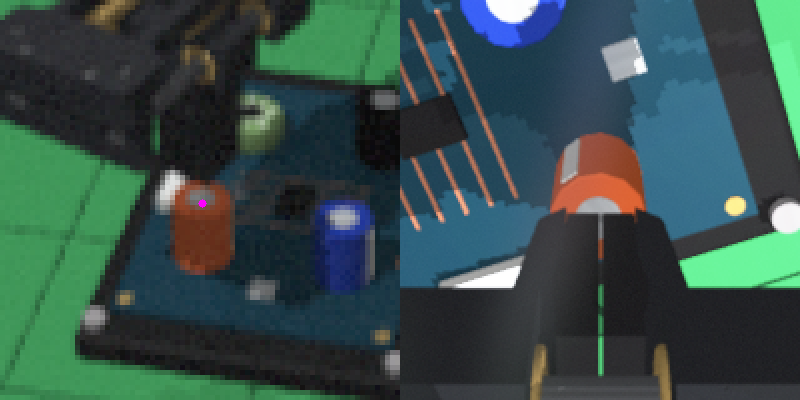

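The t2 picture shows the nominal TCP (magenta) inside the top of the cap with no contact force, so the offset is real. The real tips are about 15–16 mm above the disc and centred on it. Holding.

```bash

python3 -m inch '[[0,0,0,0,0,0],[0,0,0,0,0,0],[0,0,0,0,0,0],[0,0,0,0,0,0],[0,0,0,0,0,0],[0,0,0,0,0,0],[0,0,0,0,0,0],[0,0,0,0,0,0],[0,0,0,0,0,0],[0,0,0,0,0,0],[0,0,0,0,0,0],[0,0,0,0,0,0]]'
python3 -m inch '[[0,0,0,0,0,0],[0,0,0,0,0,0],[0,0,0,0,0,0],[0,0,0,0,0,0],[0,0,0,0,0,0],[0,0,0,0,0,0],[0,0,0,0,0,0],[0,0,0,0,0,0],[0,0,0,0,0,0],[0,0,0,0,0,0],[0,0,0,0,0,0],[0,0,0,0,0,0]]'
python3 -m inch '[[0,0,0,0,0,0],[0,0,0,0,0,0],[0,0,0,0,0,0],[0,0,0,0,0,0],[0,0,0,0,0,0]]'
python3 -m inch '[[0,-6,0,0,0,0],[0,-12,0,0,0,0],[0,-18,0,0,0,0],[0,-20,0,0,0,0],[0,-18,0,0,0,0],[0,-12,0,0,0,0],[0,-6,0,0,0,0],[0,0,0,0,0,0]]'
python3 -c "
from h import *;from plant import r
s=r.get_state();print(s['tool_pos'],go(s,[.491,.2831,.13]))"
```

```text
clock: 26.47
tool_pos: [0.5944, 0.0205, 0.0422]
eef_rot: [-0.58, -0.405, 0.405, 0.58]
contact_force: [0.0, 1.4, -0.2]
opening: 0.005
clock: 27.47
tool_pos: [0.5944, 0.0205, 0.0422]
eef_rot: [-0.58, -0.405, 0.405, 0.58]
contact_force: [-0.1, -0.6, 0.3]
opening: 0.009
clock: 27.88
tool_pos: [0.5944, 0.0205, 0.0422]
eef_rot: [-0.58, -0.405, 0.405, 0.58]
contact_force: [-0.1, -1.1, -0.6]
opening: 0.002
clock: 28.55
tool_pos: [0.5956, 0.0206, 0.1364]
eef_rot: [0.58, 0.406, -0.404, -0.579]
contact_force: [-0.9, -0.1, -0.1]
opening: 0.005
[0.59561882 0.02061167 0.13641163] [210.5   6.1 188.5]
```

```bash
python3 -m inch '[[8,0,7,0,0,0],[16,0,14,0,0,0],[22,0,20,0,0,0],[24,0,22,0,0,0],[25,0,22,0,0,0],[25,0,22,0,0,0],[25,0,22,0,0,0],[22,0,20,0,0,0],[18,0,16,0,0,0],[13,0,11,0,0,0],[8,0,7,0,0,0],[5,0,5,0,0,0]]'
python3 -m inch '[[0,0,0,0,0,0],[0,0,0,0,0,0],[0,0,0,0,0,0],[0,0,0,0,0,0],[0,0,0,0,0,0]]'
python3 -c "
from h import *;from plant import r
s=r.get_state();print(s['tool_pos'],go(s,[.491,.2831,.0285]))"
```

```text
clock: 29.55
tool_pos: [0.4887, 0.285, 0.1335]
eef_rot: [-0.579, -0.405, 0.406, 0.579]
contact_force: [0.3, -0.7, 0.6]
opening: 0.006
clock: 29.97
tool_pos: [0.4909, 0.282, 0.1342]
eef_rot: [0.58, 0.404, -0.405, -0.58]
contact_force: [-0.2, -0.6, -0.1]
opening: 0.002
[0.49093398 0.28202149 0.13419506] [  1.1 105.7   0.3]
```

```bash
python3 -m inch '[[0,6,0,0,0,0],[0,12,0,0,0,0],[0,16,0,0,0,0],[0,18,0,0,0,0],[0,16,0,0,0,0],[0,12,0,0,0,0],[0,7,0,0,0,0],[0,3,0,0,0,0],[0,0,0,0,0,0],[0,0,0,0,0,0],[0,0,0,0,0,0]]'
python3 -c "
from h import *;from plant import r
s=r.get_state();print(s['tool_pos'],go(s,[.491,.2831,.0285]))"
```

```text
clock: 30.88
tool_pos: [0.491, 0.2836, 0.045]
eef_rot: [-0.58, -0.406, 0.404, 0.58]
contact_force: [0.2, -0.3, 0.4]
opening: 0.002
[0.49095339 0.28360111 0.04498221] [-0.5 16.5 -0.2]
```

```bash
python3 -m inch '[[-0.4,4,-0.4,0,0,0],[0,4,0,0,0,0],[0,4,0,0,0,0],[0,3,0,0,0,0],[0,1.5,0,0,0,0],[0,0,0,0,0,0],[0,0,0,0,0,0],[0,0,0,0,0,0]]'
python3 tip.py pics/t3.png
```

```text
clock: 31.55
tool_pos: [0.4907, 0.2828, 0.0278]
eef_rot: [-0.58, -0.405, 0.405, 0.58]
contact_force: [-0.5, 0.9, 0.4]
opening: 0.01
31.55 [0.49066559 0.28284554 0.02777137] 0.009571634727798334
wrist 6909
{-60: 347, -56: 377, -52: 436, -48: 447, -44: 468, -40: 349, -36: 297, -32: 296, -28: 297, -24: 142, -20: 1, -16: 0, -12: 0, -8: 2065, -4: 570, 0: 297, 4: 272, 8: 248}
lowest [11.9 11.9 11.9 11.9 12.  12.  12.  12. ] [28.2  6.6 10.3] [-11.7   1.7  -1.1] [66.7 12.  15.3]
side 582
{-60: 4, -56: 12, -52: 10, -48: 16, -44: 19, -40: 27, -36: 24, -32: 28, -28: 23, -24: 15, -20: 2, -16: 0, -12: 0, -8: 53, -4: 213, 0: 47, 4: 51, 8: 38}
lowest [11.5 11.8 11.9 11.9 11.9 11.9 12.  12. ] [38.9  9.4  7. ] [-0.3  7.1 -5.9] [69.9 12.  15.6]
TCP side px [312.77763034 365.76074556]
```

View pics/t3.png

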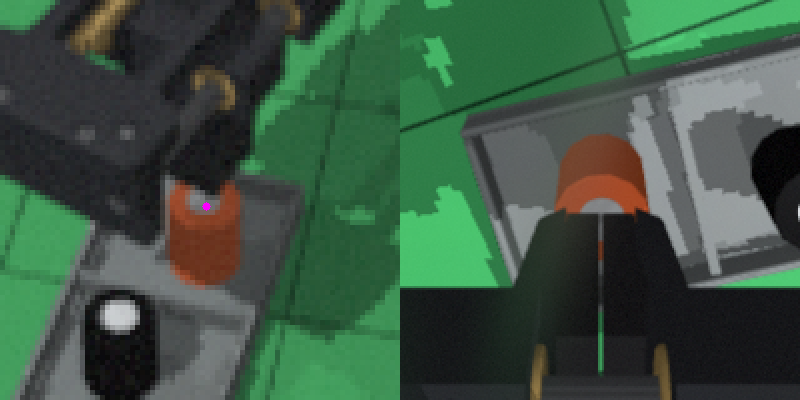

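The t3 picture shows the tips centred over the orange spare, with clearance like that over the cap (about 14.5–15 mm). The neighbouring parts are well clear. Holding.

```bash

python3 -m inch '[[0,0,0,0,0,0],[0,0,0,0,0,0],[0,0,0,0,0,0],[0,0,0,0,0,0],[0,0,0,0,0,0],[0,0,0,0,0,0],[0,0,0,0,0,0],[0,0,0,0,0,0],[0,0,0,0,0,0],[0,0,0,0,0,0],[0,0,0,0,0,0],[0,0,0,0,0,0]]'
python3 -m inch '[[0,0,0,0,0,0],[0,0,0,0,0,0],[0,0,0,0,0,0],[0,0,0,0,0,0],[0,0,0,0,0,0],[0,0,0,0,0,0],[0,0,0,0,0,0],[0,0,0,0,0,0],[0,0,0,0,0,0],[0,0,0,0,0,0],[0,0,0,0,0,0],[0,0,0,0,0,0]]'
python3 -m inch '[[0,0,0,0,0,0],[0,0,0,0,0,0],[0,0,0,0,0,0],[0,0,0,0,0,0],[0,0,0,0,0,0]]'
python3 -m inch '[[0,-6,0,0,0,0],[0,-12,0,0,0,0],[0,-20,0,0,0,0],[0,-22,0,0,0,0],[0,-22,0,0,0,0],[0,-20,0,0,0,0],[0,-14,0,0,0,0],[0,-6,0,0,0,0],[0,0,0,0,0,0]]'
python3 -c "
from h import *;from plant import r
s=r.get_state();print(s['tool_pos'],go(s,[.490,-.335,.15]))"
```

```text
clock: 32.65
tool_pos: [0.4906, 0.2828, 0.0277]
eef_rot: [-0.58, -0.405, 0.405, 0.58]
contact_force: [0.3, 0.4, -0.2]
opening: 0.008
clock: 33.65
tool_pos: [0.4906, 0.2828, 0.0277]
eef_rot: [-0.58, -0.405, 0.405, 0.58]
contact_force: [0.1, 0.3, -0.2]
opening: 0.004
clock: 34.07
tool_pos: [0.4906, 0.2827, 0.0277]
eef_rot: [-0.58, -0.405, 0.405, 0.58]
contact_force: [0.0, 0.2, 0.1]
opening: 0.005
clock: 34.82
tool_pos: [0.4916, 0.2833, 0.1519]
eef_rot: [0.58, 0.406, -0.404, -0.58]
contact_force: [0.2, 1.1, 0.1]
opening: 0.004
[0.49155558 0.28333893 0.1518775 ] [-5.812e+02  5.000e-01 -2.111e+02]
```

```bash
python3 -m inch '[[-8,0,-3,0,0,0],[-16,0,-6,0,0,0],[-24,0,-9,0,0,0],[-28,0,-10,0,0,0],[-28,0,-10,0,0,0],[-28,0,-10,0,0,0],[-28,0,-10,0,0,0],[-28,0,-10,0,0,0],[-28,0,-10,0,0,0],[-28,0,-10,0,0,0],[-28,0,-10,0,0,0],[-28,0,-10,0,0,0]]'
python3 -m inch '[[-28,0,-10,0,0,0],[-28,0,-10,0,0,0],[-28,0,-11,0,0,0],[-28,0,-11,0,0,0],[-28,0,-11,0,0,0],[-28,0,-11,0,0,0],[-28,0,-11,0,0,0],[-26,0,-10,0,0,0],[-24,0,-9,0,0,0],[-18,0,-6,0,0,0],[-11,0,-4,0,0,0],[-6,0,-2,0,0,0]]'
python3 -m inch '[[0,0,0,0,0,0],[0,0,0,0,0,0],[0,0,0,0,0,0],[0,0,0,0,0,0]]'
python3 -m inch '[[0,6,0,0,0,0],[0,12,0,0,0,0],[0,18,0,0,0,0],[0,22,0,0,0,0],[0,22,0,0,0,0],[0,20,0,0,0,0],[0,14,0,0,0,0],[0,8,0,0,0,0],[0,4,0,0,0,0],[0,0,0,0,0,0],[0,0,0,0,0,0]]'
python3 -c "
from h import *;from plant import r
s=r.get_state();print(s['tool_pos'],go(s,[.490,-.335,.0025]))"
```

```text
clock: 35.82
tool_pos: [0.4874, -0.0382, 0.1486]
eef_rot: [-0.579, -0.404, 0.406, 0.58]
contact_force: [0.9, 0.2, 0.7]
opening: 0.003
clock: 36.82
tool_pos: [0.4903, -0.3383, 0.1484]
eef_rot: [-0.58, -0.404, 0.405, 0.581]
contact_force: [-0.6, -0.1, -0.6]
opening: 0.004
clock: 37.15
tool_pos: [0.4924, -0.3346, 0.1497]
eef_rot: [-0.579, -0.406, 0.406, 0.579]
contact_force: [0.3, 1.1, -0.4]
opening: 0.008
clock: 38.07
tool_pos: [0.4925, -0.3364, 0.0242]
eef_rot: [0.58, 0.405, -0.405, -0.579]
contact_force: [0.4, -0.0, 0.2]
opening: 0.004
[ 0.49248361 -0.3364039   0.02421415] [ 0.5 21.7  2.8]
```

```bash
python3 -m inch '[[0.5,4,1,0,0,0],[0,4,1,0,0,0],[0,4,0.5,0,0,0],[0,4,0,0,0,0],[0,3,0,0,0,0],[0,1,0,0,0,0],[0,0,0,0,0,0]]'
python3 -m inch '[[0,1,0,0,0,0],[0,1,0,0,0,0],[0,1,0,0,0,0],[0,1,0,0,0,0],[0,0,0,0,0,0]]'
```

```text
clock: 38.65
tool_pos: [0.4896, -0.3349, 0.0033]
eef_rot: [-0.579, -0.405, 0.405, 0.58]
contact_force: [-0.5, 0.8, 0.0]
opening: 0.005
clock: 39.07
tool_pos: [0.4899, -0.3351, -0.0003]
eef_rot: [0.58, 0.405, -0.405, -0.579]
contact_force: [0.1, 0.5, 1.7]
opening: 0.006
```

```bash
python3 -m inch '[[0,1,0,0,0,0],[0,1,0,0,0,0],[0,1,0,0,0,0],[0,0,0,0,0,0],[0,0,0,0,0,0]]'
```

```text
clock: 39.48
tool_pos: [0.4899, -0.3351, -0.0032]
eef_rot: [0.58, 0.405, -0.405, -0.58]
contact_force: [-0.7, 0.4, 3.1]
opening: 0.005
```

The spring is engaging. I'll go on until the end stop shows in the force.

```bash
python3 -m inch '[[0,1,0,0,0,0],[0,1,0,0,0,0],[0,1,0,0,0,0],[0,0,0,0,0,0],[0,0,0,0,0,0]]'
```

```text
clock: 39.9
tool_pos: [0.4899, -0.3351, -0.0056]
eef_rot: [0.58, 0.405, -0.405, -0.579]
contact_force: [-1.6, 0.3, 10.5]
opening: 0.006
```

```bash
python3 -m inch '[[0,1,0,0,0,0],[0,0,0,0,0,0],[0,0,0,0,0,0],[0,0,0,0,0,0]]'
python3 -c "
from h import *;from plant import r
a=r.snapshot('side')['img'];w=r.snapshot('wrist')['img']
cv2.imwrite('pics/b1.png',np.hstack([cv2.resize(w[200:320,260:380],(400,400),interpolation=0),cv2.resize(a[140:220,320:400],(400,400),interpolation=0)])[:,:,::-1])"
```

```text
clock: 40.23
tool_pos: [0.49, -0.3351, -0.0057]
eef_rot: [0.58, 0.405, -0.405, -0.579]
contact_force: [-2.8, 1.8, 16.9]
opening: 0.006
```

View pics/b1.png

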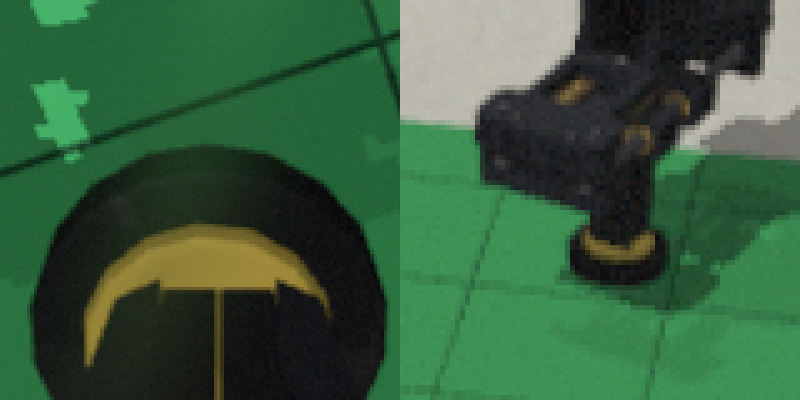

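The force rose from 10 to 17 N with no further travel, and the picture shows the button sunk into its housing, so it is fully down. Releasing upward.

```bash
python3 -m inch '[[0,-4,0,0,0,0],[0,-6,0,0,0,0],[0,-12,0,0,0,0],[0,-18,0,0,0,0],[0,-20,0,0,0,0],[0,-20,0,0,0,0],[0,-14,0,0,0,0],[0,-6,0,0,0,0],[0,0,0,0,0,0],[0,0,0,0,0,0],[0,0,0,0,0,0],[0,0,0,0,0,0]]'
python3 -c "
from h import *;from plant import r
s=r.get_state();print(s['tool_pos'],s['contact_force'])
a=r.snapshot('side')['img'];t=r.snapshot('top')['img']
cv2.imwrite('pics/e.png',np.hstack([cv2.resize(t,(400,300)),cv2.resize(a,(400,300))])[:,:,::-1])
cv2.imwrite('pics/e2.png',a[:,:,::-1])
d=pickle.load(open('d.pkl','rb'));
g=lambda i:cv2.cvtColor(i,cv2.COLOR_RGB2GRAY).astype(int)
cv2.imwrite('pics/diff.png',np.hstack([cv2.resize(np.clip(abs(g(t)-g(d['top']['img'])),0,255).astype(np.uint8),(400,300)),cv2.resize(np.clip(abs(g(a)-g(d['side']['img'])),0,255).astype(np.uint8),(400,300))]))"
```

```text
clock: 41.33
tool_pos: [0.489, -0.3347, 0.0916]
eef_rot: [-0.579, -0.405, 0.405, 0.58]
contact_force: [1.1, 0.6, 1.0]
opening: 0.002
[ 0.48904103 -0.33468049  0.0915834 ] [1.1326553  0.55940839 0.96234262]
```

View pics/e2.png

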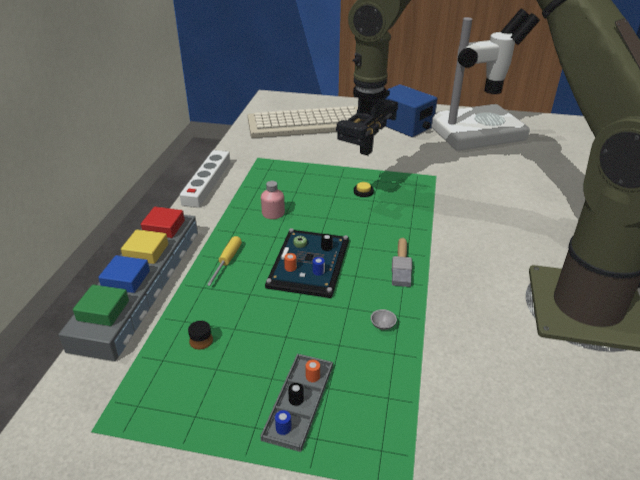

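View pics/diff.png

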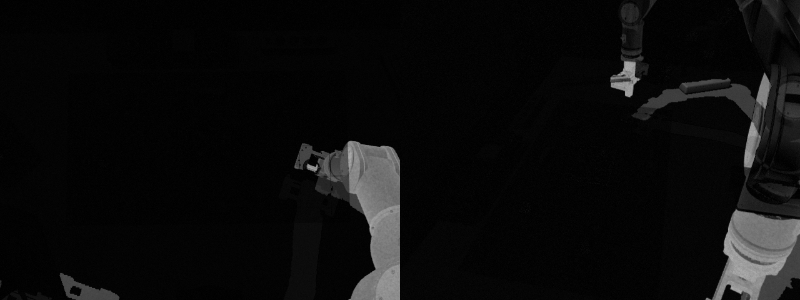

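The button is up again at (364,187). The difference picture shows only the arm and its shadow changed, so nothing else moved. Handing in.

```bash
python3 -c "
from plant import r
print(r.finish_job())"
```

```text
the job is handed in; nothing more can be done
None
```

I pointed above the orange capacitor and then the orange spare for over 2 s each. I then pressed the yellow button right down, let it come up, and handed the job in at about 41 s.

- **Finger offset and repeat:** The real fingertips end about 20 mm short of the reported TCP (19–21 mm from the cameras, about 21.7 mm from the button stop). My first pass over both parts was therefore too high, at roughly 35 mm clear. My first try at the button stopped above it without touching. I repeated both pointings at the corrected height before the real press, so the camera saw the pair twice.
- **Pointing:** The second holds were within about 0.6 mm sideways. The cameras gave about 15–16 mm clearance. Working back from the button stop gives about 16.5–17 mm, so the two estimates differ slightly.
- **Button:** Force rose to 17 N with no further travel, and the picture showed the button sunk into its housing. Afterwards it was back up.
- **Last checks:** Comparing before and after pictures showed only the arm and its shadow changed. The force reading at the end was about 1 N in the air, within noise.

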